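# Set the guide pin and hold up the heavier bushing

### The job

First stand the tapered guide pin from the wooden stand in the bore of the bearing housing, collar flat on the housing, and let it go. Then heft the two look-alike capped bushings in turn, lifting each a few centimetres clear of the cork mat: one has a steel core, the other is nearly hollow. Stand each one that you put down back upright where it was. Finish while still holding the heavier bushing in the gripper, upright and still, centred a few centimetres above the guide pin's nose and not touching the pin; leave the wrench, screwdriver and oil bottle alone.

Things in the scene. Friction and masses are not known exactly. Their poses are not given: they have to be found in the camera images.
- guide: Loose bright steel guide pin, upright, 84 mm tall, 140 g. Origin: centre of its lower tip, z up its axis. Tapered stem 20 mm dia at the tip, 27 mm at 30 mm height; collar 40 mm dia from 30 to 36 mm; plain shank 18 mm dia from 36 to 70 mm (take it here, from above); nose narrowing to 8 mm dia at 84 mm. At the start it hangs by its collar in the wooden stand's hole.
- guide_collar (a point): Point on the guide pin's axis at the underside of its collar, 30 mm above the tip; z up along the axis.
- guide_nose (a point): Top of the guide pin's nose, on its axis, 84 mm above the tip.
- stand: Fixed light wooden block 80 x 80 x 40 mm with one central hole, 34 mm diameter and 36 mm deep, that holds the guide pin at the start. Origin under its centre, on the table.
- housing: Fixed bare aluminium bearing housing, a block 110 x 110 x 45 mm with one vertical bore in its centre and four bolt heads 4 mm high near its top corners (43 mm from the centre along each side). Origin under its centre, on the table.
- bore_mouth (a point): Centre of the bore's mouth on the housing's top face, 45 mm above the table, z up. The bore is 30 mm in diameter and 38 mm deep, so the guide pin's stem has 1.5 mm clearance all round at the collar, which comes to rest on the top face.
- mat: Fixed thin cork mat 150 x 250 x 4 mm, long side along its y. Origin under its centre, on the table. Both bushings stand on it.
- bushing_a: Dark capped bushing with a flange, loose, standing flange down on the mat. Flange 56 mm dia, 6 mm thick; barrel 44 mm dia up to the top at 50 mm; closed flat top; 26 mm bore in the underside, 14 mm deep. Origin: centre of its underside, z up. Looks exactly like bushing_b: one of the two, drawn anew each time, has a steel core (0.28 to 0.42 kg), the other is nearly hollow (under 0.18 kg).
- bushing_b: Dark capped bushing of exactly the same shape, size and look as bushing_a, also standing flange down on the mat, 100 mm or more from it centre to centre; origin at the centre of its underside, z up. Which one is the heavier has to be felt.
- wrench: Loose steel wrench lying on the table beyond the work; leave it alone. Origin near its middle.
- screwdriver: Loose screwdriver lying on the table beyond the work; leave it alone. Origin near its middle.
- oil: Closed plastic oil bottle, 56 mm diameter, 130 mm tall, standing beyond the work; leave it alone. Origin under its centre.

How it is judged (in metres and radians):
On the way, in this order (a step that is already met when the one before it is completed fails the run):
1. the guide pin stands in the housing's bore, collar on the top face, and is let go (horizontal distance between guide_collar and bore_mouth below 0.004 m and z of guide_collar in the frame of bore_mouth below 0.003 m and angle between guide's own z axis and vertical below 0.08 rad and contact force between guide and the fingers below 0.05 N), for 0.2 s.
2. the lighter bushing is lifted clear of the mat while the heavier stands on it (the heavier may have been lifted before) (((height (world z) of bushing_a above 0.019 m and contact force between bushing_a and the fingers above 0.5 N and contact force between bushing_a and mat below 0.02 N and distance of bushing_b from where it was at the start of the episode below 0.04 m and angle between bushing_b's own z axis and vertical below 0.1 rad and height (world z) of bushing_b below 0.009 m and contact force between bushing_b and the fingers below 0.05 N and contact force between bushing_b and mat above 2.25 N) or (height (world z) of bushing_b above 0.019 m and contact force between bushing_b and the fingers above 0.5 N and contact force between bushing_b and mat below 0.02 N and distance of bushing_a from where it was at the start of the episode below 0.04 m and angle between bushing_a's own z axis and vertical below 0.1 rad and height (world z) of bushing_a below 0.009 m and contact force between bushing_a and the fingers below 0.05 N and contact force between bushing_a and mat above 2.25 N))), for 0.2 s.
3. with the lighter bushing standing back in its place, the heavier one is lifted clear of the mat (((height (world z) of bushing_a above 0.019 m and contact force between bushing_a and the fingers above 0.5 N and contact force between bushing_a and mat below 0.02 N and distance of bushing_b from where it was at the start of the episode below 0.04 m and angle between bushing_b's own z axis and vertical below 0.1 rad and height (world z) of bushing_b below 0.009 m and contact force between bushing_b and the fingers below 0.05 N and contact force between bushing_b and mat between 0.5 and 2.25 N) or (height (world z) of bushing_b above 0.019 m and contact force between bushing_b and the fingers above 0.5 N and contact force between bushing_b and mat below 0.02 N and distance of bushing_a from where it was at the start of the episode below 0.04 m and angle between bushing_a's own z axis and vertical below 0.1 rad and height (world z) of bushing_a below 0.009 m and contact force between bushing_a and the fingers below 0.05 N and contact force between bushing_a and mat between 0.5 and 2.25 N))), for 0.2 s.
At the end, for the whole second after the job is handed in: Heavier bushing held in the fingers, upright (0.15 rad), still, underside 8-100 mm above the pin's nose, within 15 mm of its axis, touching only the fingers; pin in the bore (4 mm), collar within 3 mm of the face; lighter bushing upright on the mat within 40 mm of its start, untouched (all of step 1 and ((horizontal distance between bushing_a and guide_nose below 0.015 m and z of bushing_a in the frame of guide_nose between 0.008 and 0.1 m and angle between bushing_a's own z axis and vertical below 0.15 rad and linear speed of bushing_a below 0.02 m/s and angular speed of bushing_a below 0.2 rad/s and contact force between bushing_a and the fingers above 0.5 N and contact force between bushing_a and guide below 0.02 N and contact force between bushing_a and housing below 0.02 N and distance of bushing_b from where it was at the start of the episode below 0.04 m and angle between bushing_b's own z axis and vertical below 0.1 rad and height (world z) of bushing_b below 0.009 m and contact force between bushing_b and the fingers below 0.05 N and contact force between bushing_b and mat between 0.5 and 2.25 N) or (horizontal distance between bushing_b and guide_nose below 0.015 m and z of bushing_b in the frame of guide_nose between 0.008 and 0.1 m and angle between bushing_b's own z axis and vertical below 0.15 rad and linear speed of bushing_b below 0.02 m/s and angular speed of bushing_b below 0.2 rad/s and contact force between bushing_b and the fingers above 0.5 N and contact force between bushing_b and guide below 0.02 N and contact force between bushing_b and housing below 0.02 N and distance of bushing_a from where it was at the start of the episode below 0.04 m and angle between bushing_a's own z axis and vertical below 0.1 rad and height (world z) of bushing_a below 0.009 m and contact force between bushing_a and the fingers below 0.05 N and contact force between bushing_a and mat between 0.5 and 2.25 N))); the arm keeps its last pose, push and grip.
It fails at once if the wrench is disturbed (moved more than 20 mm) (distance of wrench from where it was at the start of the episode above 0.02 m).
It fails at once if the screwdriver is disturbed (moved more than 20 mm) (distance of screwdriver from where it was at the start of the episode above 0.02 m).
It fails at once if the oil bottle is disturbed (moved more than 20 mm) (distance of oil from where it was at the start of the episode above 0.02 m).
It also fails if it takes over 72 s, if anything falls off the work surface, if the arm or the gripper's body presses on something with over 40 N, if the wrist force passes 120 N, or if a joint passes its speed limit or range.

### The arm

A 6-joint arm with a two-finger parallel gripper is mounted at the origin on the work surface. World frame = base frame: x ahead of the robot, y to its left, z up, the work surface at z = 0. Lengths are in m, angles in degrees, forces in N, time in s.
With the tool pointing down it reaches from about 0.425 to 1.125 m from the base axis. Payload 14.9 kg.
Tool frame: the origin (TCP) lies between the finger pads; the fingertips stand 8 mm ahead of it and the grasp point (between the pads) lies 11 mm behind it; z points along the fingers, y is the line along which they close (so a half turn about z gives the same grasp; the last joint's range is limited). The gripper opens to 91 mm and grips with 3 to 60 N. Pads are 32 mm wide; open, the fingers measure 118 mm over their backs; the gripper's body (76 mm by 178 mm) begins 60 mm behind the grasp point.
Start: joints at [70.514, 21.709, 99.362, -0, 58.929, -1.908], TCP at [0.211, 0.667, 0.222] pointing down, gripper open.
Joint ranges: [-158.91, 158.91], [-42.39, 125.64], [0.06, 152.35], [-60.88, 240.88], [17.5, 164.5], [-176.32, 176.32]. Speed limits (degrees/s): [108.29, 108.29, 136.94, 180, 180, 180].

### API

Orientations are given as [roll, pitch, yaw] about the fixed x, y, z axes, in that order (R = Rz(yaw) Ry(pitch) Rx(roll)).
In Python, from rig import ctrl gives the robot as it stands.
- The arm moves only by the shell command python3 steer.py 'ROWS' [OPENING]. ROWS is a JSON list of rows, 1 to 10 of them, each an object with the fields dx, dy, dz (the shift in m), turn (a turn about the tool's z in degrees); a field left out counts as zero; each row is the pose to reach, as a shift and turn from the pose commanded when the command began, along the tool's axes at that moment; what a row does not reach only later rows make up. A row lasts 1/8 s, in which the tool goes at most 0.0625 m and 10.7 degrees, less where a joint would pass 70% of its speed; a pose out of reach is approached as far as the arm can. OPENING is the finger opening in m, set as the command begins (- or left out keeps the last). The fingers move at their own pace and stop on an object; the grip force is fixed at half the most. Time passes only in rows, so rows that do not move let the fingers close. It prints the time, the measured TCP pose, the force, the opening and the grip force at its end. Input that does not fit is refused with a message, and nothing moves.
- ctrl.observe(): the state, without advancing time (a new reading comes with each control period).
- ctrl.snapshot(name): name is "side" or "top" or "wrist"; returns a dict with "pixels" (420x560x3 uint8, red, green, blue), "K" (3x3 intrinsics, pixels), "dist_coeffs" ([k1, k2, p1, p2, k3] as OpenCV has them; the pictures are not rectified), "cam_to_world" (4x4, takes a point from camera to world coordinates). Camera axes: x right, y down, z forward; pixel columns grow to the right and rows downward; lengths in m; the calibration is good to about 2 mm. A picture is of the moment at which its call begins. There is no depth.
- ctrl.job_done(): hands the job in; it is judged then, once.
The state is a dict: "time": time; "qpos": joint angles; "qvel": joint speeds; "tau": joint torques, N m; "tool_pos": TCP position; "ee_rot": TCP orientation; "ft_force": force on the tool from outside, world axes, zero at the start; "torque": the same for the moment, N m; "gripper_width": finger opening in m; "grasp_force": force on a finger pad.
Only numpy, scipy, OpenCV 4.12 (cv2) and the standard library are available. Lean on these libraries where they do the work, as an engineer would, in place of code of your own. Each camera call takes 0.05 s, during which the arm holds its last target. There are 200 camera calls.

## Working session

There is one attempt and no reset: what is moved stays moved. The work goes in short steps, Python scripts to look and compute and a shell command to move; the robot and the scene stay as the last step left them, time stands still between calls to the robot, and variables do not carry over. Pictures are saved under pics/ and viewed, at most 10 in all, crops included, and the job is handed in when it is done.

```bash
ls; mkdir -p pics
cat > h.py <<'E'
import numpy as np, cv2
from rig import ctrl
def snap(n,f=None):
    s=ctrl.snapshot(n)
    if f: cv2.imwrite('pics/'+f,cv2.cvtColor(s['pixels'],cv2.COLOR_RGB2BGR))
    np.savez('last_%s.npz'%n,**{k:np.array(v) for k,v in s.items()})
    return s
def ray(s,uv):
    K=np.array(s['K'],float);T=np.array(s['cam_to_world'])
    p=cv2.undistortPoints(np.array(uv,float).reshape(-1,1,2),K,np.array(s['dist_coeffs'],float))[:,0]
    d=np.c_[p,np.ones(len(p))]@T[:3,:3].T
    return T[:3,3],d
def plane(s,uv,z):
    o,d=ray(s,uv); return o+d*((z-o[2])/d[:,2])[:,None]
def tri(rays):
    A=np.zeros((3,3));b=np.zeros(3)
    for o,d in rays:
        d=d.ravel()/np.linalg.norm(d);P=np.eye(3)-np.outer(d,d);A+=P;b+=P@o
    x=np.linalg.solve(A,b)
    return x,[float(np.linalg.norm(np.cross(x-o,d.ravel()/np.linalg.norm(d)))) for o,d in rays]
def proj(s,X):
    T=np.linalg.inv(np.array(s['cam_to_world']))
    return cv2.projectPoints(np.array(X,float).reshape(-1,1,3),cv2.Rodrigues(T[:3,:3])[0],T[:3,3],np.array(s['K'],float),np.array(s['dist_coeffs'],float))[0][:,0]
E
python3 - <<'E'
from h import *
np.set_printoptions(precision=4,suppress=True)
for n in('top','side','wrist'):
    s=snap(n,n+'0.png');print(n,np.array(s['cam_to_world']),s['K'])
print(ctrl.observe())
E
```

```text
pics
rig.py
steer.py
top [[ 0.0009 -0.9811  0.1937  0.4505]
 [-0.9995  0.0052  0.0309 -0.0239]
 [-0.0313 -0.1936 -0.9806  0.9502]
 [ 0.      0.      0.      1.    ]] [[396.7812   0.     283.0198]
 [  0.     396.7812 209.7376]
 [  0.       0.       1.    ]]
side [[ 0.9072 -0.3343  0.2555  0.3977]
 [-0.4203 -0.6922  0.5867 -0.5165]
 [-0.0193 -0.6396 -0.7684  0.7398]
 [ 0.      0.      0.      1.    ]] [[381.5874   0.     286.1261]
 [  0.     381.5874 214.8708]
 [  0.       0.       1.    ]]
wrist [[ 0.3017  0.922   0.2428  0.1436]
 [ 0.9534 -0.2917 -0.0771  0.6881]
 [-0.0002  0.2547 -0.967   0.3845]
 [ 0.      0.      0.      1.    ]] [[336.1434   0.     277.094 ]
 [  0.     336.1434 204.0245]
 [  0.       0.       1.    ]]
{'time': 0.15, 'qpos': array([70.5147, 21.7332, 99.3862,  0.0001, 58.9282, -1.9079]), 'qvel': array([ 0.1046, -0.1161, -0.1088, -0.012 , -0.0464,  0.0336]), 'tau': array([  0.0023, -76.4108, -43.4655,   0.0652,   0.0409,  -0.    ]), 'tool_pos': array([0.2113, 0.6671, 0.2214]), 'ee_rot': array([-179.9525,   -0.0017,  162.4225]), 'ft_force': array([ 0.3712,  0.1974, -0.0187]), 'torque': array([-0.0463,  0.0276, -0.0554]), 'grasp_force': 0.0, 'gripper_width': 0.09144324287142615}
```

View pics/top0.png

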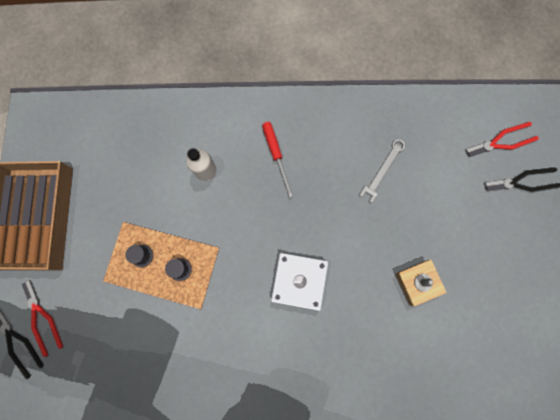

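View pics/side0.png

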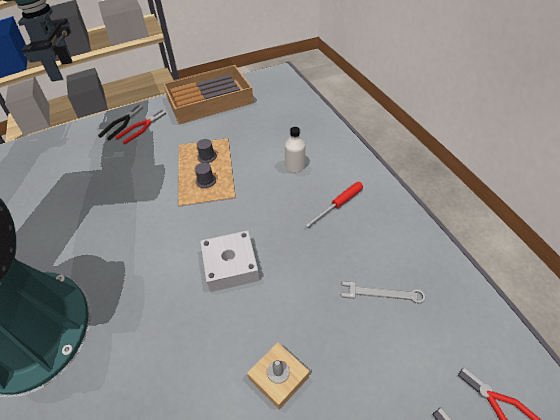

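Top view: housing at about (299,281), stand and pin at (424,283), bushings at (138,255) and (178,268). Side view: bore at (229,254), pin at (278,367), bushings at (205,147) and (204,172). I'll refine these with masks and an enlarged composite.

Run:
```python
from h import *
out=[]
for n,cs in(('top',[(299,281),(424,283),(158,262)]),('side',[(229,254),(278,368),(205,162)])):
    im=cv2.imread(f'pics/{n}0.png')
    row=[]
    for x,y in cs:
        c=im[y-33:y+33,x-33:x+33]
        row.append(cv2.resize(c,(264,264),interpolation=cv2.INTER_CUBIC))
    out.append(np.hstack(row))
cv2.imwrite('pics/comp.png',np.vstack(out))
# dark blobs
for n in('top','side'):
    im=cv2.imread(f'pics/{n}0.png');g=cv2.cvtColor(im,cv2.COLOR_BGR2GRAY)
    for nm,(x0,y0,x1,y1),th in ([('h',(268,248,330,312),120),('b',(100,220,222,310),75)] if n=='top' else [('h',(195,228,262,292),120),('b',(178,138,236,205),75)]):
        m=(g[y0:y1,x0:x1]<th).astype(np.uint8)
        k,l,st,ce=cv2.connectedComponentsWithStats(m)
        for i in range(1,k):
            if st[i,4]>5: print(n,nm,st[i],ce[i]+[x0,y0])
```

```text
top h [  2   1  54  48 215] [290.01395349 262.19069767]
top h [15  9  3  4 10] [284.  258.8]
top h [52 16  4  4 12] [321.5 265.5]
top h [ 8 47  3  4 10] [277.  296.8]
top h [46 54  4  4 13] [315.38461538 303.61538462]
top b [ 35  25  17  21 188] [144.5212766  255.32978723]
top b [ 74  38  15  22 135] [183.27407407 268.47407407]
side h [47  5  4  4 13] [243.46153846 234.84615385]
side h [ 56  10  11  42 125] [256.688 259.528]
side h [ 9 13  5  5 20] [205.95 243.1 ]
side h [27 22  7 11 40] [224.475 255.625]
side h [54 36  5  5 17] [250.64705882 266.        ]
side h [54 43  7  3  9] [252.11111111 272.33333333]
side h [14 45  5  5 21] [211. 275.]
side h [33 48  6  3  8] [230.5 277. ]
side h [12 50 20  6 32] [215.90625 280.5    ]
side h [32 57  7  2  8] [229.875 285.625]
side b [ 19   6  20  19 202] [206.72277228 153.66336634]
side b [ 18  30  20  20 216] [205.72222222 178.50925926]
```

View pics/comp.png

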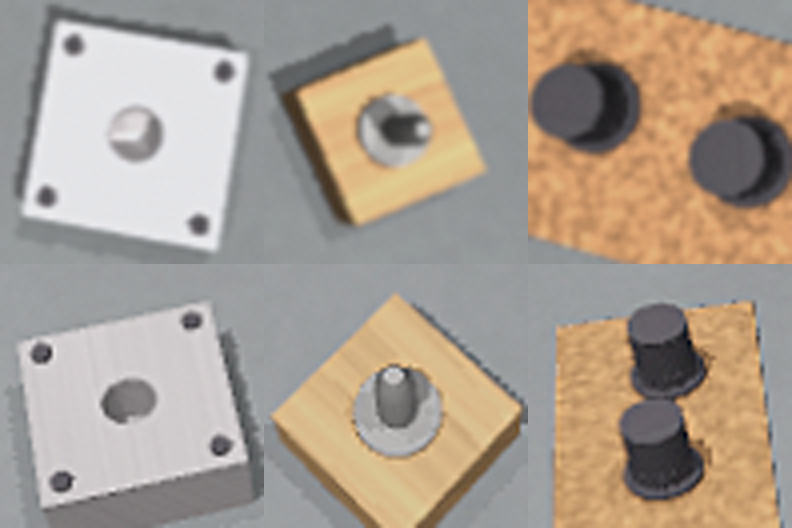

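The composite shows the pin nose at top (430.6,282) and side (277.5,362.5), and the collar centre at (423.5,282.5) and (278.5,371.5). Bushing top-face centres are at top (134.8,254) and (174.5,268.5), side (204.2,144.2) and (202.8,168.2). The four bolt heads come from the masks.

Run:
```python
from h import *
np.set_printoptions(precision=4,suppress=True)
t=np.load('last_top.npz');s=np.load('last_side.npz')
def T(n,a,b):
    x,e=tri([ray(t,a),ray(s,b)]);print(n,x,np.round(e,4),'r',np.hypot(*x[:2]).round(3));return x
B=[T('bolt',a,b) for a,b in [((284,258.8),(206,243.1)),((321.5,265.5),(243.5,234.8)),((277,296.8),(211,275)),((315.4,303.6),(250.6,266))][:0]]
top=[(284,258.8),(321.5,265.5),(277,296.8),(315.4,303.6)];side=[(206,243.1),(243.5,234.8),(211,275),(250.6,266)]
pt=plane(t,top,.049);ps=plane(s,side,.049);print(pt,ps,pt.mean(0),ps.mean(0))
for a in top:
    c=[tri([ray(t,a),ray(s,b)]) for b in side];i=min(range(4),key=lambda i:c[i][1][0]);print('bolt',i,c[i])
T('nose',(430.6,282.2),(277.5,362.5));T('collar',(423.5,282.5),(278.5,371.5))
T('b1',(134.8,254),(204.2,144.2));T('b2',(174.5,268.5),(202.8,168.2))
print(plane(t,[(423.5,282.5)],.046),plane(s,[(278.5,371.5)],.046),plane(t,[(134.8,254),(174.5,268.5)],.054),plane(s,[(204.2,144.2),(202.8,168.2)],.054))
```

```text
[[ 0.5153  0.0021  0.049 ]
 [ 0.5002 -0.0823  0.049 ]
 [ 0.4311  0.0177  0.049 ]
 [ 0.4164 -0.0675  0.049 ]] [[ 0.431   0.0143  0.049 ]
 [ 0.5156 -0.0004  0.049 ]
 [ 0.4158 -0.0697  0.049 ]
 [ 0.4997 -0.0847  0.049 ]] [ 0.4658 -0.0325  0.049 ] [ 0.4655 -0.0351  0.049 ]
bolt 1 (array([0.5159, 0.0022, 0.0456]), [0.0003161511579000428, 0.00031615115790015544])
bolt 3 (array([ 0.5003, -0.0825,  0.0455]), [6.401769548484268e-05, 6.401769548497797e-05])
bolt 0 (array([0.4311, 0.0178, 0.0445]), [0.0001196441633402852, 0.00011964416334028486])
bolt 2 (array([ 0.4161, -0.0676,  0.0457]), [0.00022101383260921822, 0.00022101383260913484])
nose [ 0.4626 -0.3103  0.0912] [0.0007 0.0007] r 0.557
collar [ 0.4625 -0.3106  0.0424] [0.0006 0.0006] r 0.557
b1 [0.5267 0.3455 0.0512] [0.0007 0.0007] r 0.63
b2 [0.4942 0.2507 0.0519] [0.0011 0.0011] r 0.554
[[ 0.4618 -0.3094  0.046 ]] [[ 0.4628 -0.3118  0.046 ]] [[0.5258 0.3444 0.054 ]
 [0.4931 0.2502 0.054 ]] [[0.5269 0.342  0.054 ]
 [0.495  0.2483 0.054 ]]
```

```bash
python3 steer.py '[{"dx": -0.416,"dy": -0.358,"turn": -17.6},{"dx": -0.416,"dy": -0.358,"turn": -17.6},{"dx": -0.416,"dy": -0.358,"turn": -17.6},{"dx": -0.416,"dy": -0.358,"turn": -17.6},{"dx": -0.416,"dy": -0.358,"turn": -17.6},{"dx": -0.416,"dy": -0.358,"turn": -17.6},{"dx": -0.416,"dy": -0.358,"turn": -17.6},{"dx": -0.416,"dy": -0.358,"turn": -17.6},{"dx": -0.416,"dy": -0.358,"turn": -17.6},{"dx": -0.416,"dy": -0.358,"turn": -17.6}]' 0.06
```

```text
time: 1.4
tool_pos: [0.5011, 0.1981, 0.2219]
ee_rot: [-180.0, 0.0, 179.8]
ft_force: [-1.4, 0.2, -0.7]
gripper_width: 0.0598
grasp_force: 0.0
```

```bash
python3 steer.py '[{"dx": 0.039,"dy": -0.509},{"dx": 0.039,"dy": -0.509},{"dx": 0.039,"dy": -0.509},{"dx": 0.039,"dy": -0.509},{"dx": 0.039,"dy": -0.509},{"dx": 0.039,"dy": -0.509},{"dx": 0.039,"dy": -0.509},{"dx": 0.039,"dy": -0.509},{"dx": 0.039,"dy": -0.509},{"dx": 0.039,"dy": -0.509}]'
python3 - <<'E'
from h import *
s=snap('wrist','w1.png');print(ctrl.observe()['tool_pos'])
np.set_printoptions(precision=4,suppress=True)
print(s['cam_to_world'],proj(s,[[.4623,-.3106,.094],[.4623,-.3106,.046]]))
E
```

```text
time: 2.65
tool_pos: [0.461, -0.3081, 0.2216]
ee_rot: [180.0, -0.0, 180.0]
ft_force: [0.0, 0.6, -0.1]
gripper_width: 0.06
grasp_force: 0.0
[ 0.46109659 -0.30738898  0.22162388]
[[-0.0001  0.9671  0.2545  0.39  ]
 [ 1.     -0.0002  0.0011 -0.3088]
 [ 0.0011  0.2545 -0.9671  0.3848]
 [ 0.      0.      0.      1.    ]] [[274.6764 199.4203]
 [274.9493 188.1725]]
```

View pics/w1.png

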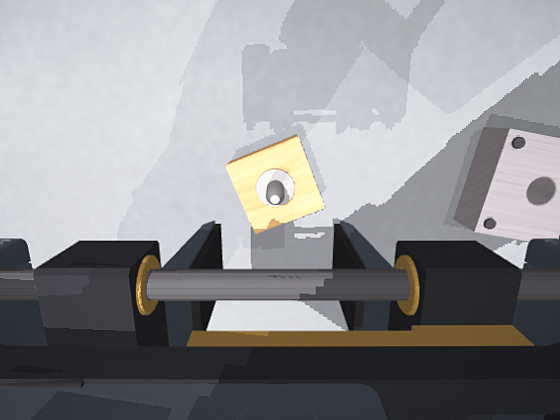

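The wrist view shows the pin nose at (274,199) and the collar at about (275,187), which matches the projection from the other cameras. I'll refine by mask.

Run:
```python
from h import *
np.set_printoptions(precision=4,suppress=True)
s=np.load('last_wrist.npz');o=ctrl.observe();print(o['tool_pos'])
im=cv2.imread('pics/w1.png');hsv=cv2.cvtColor(im,cv2.COLOR_BGR2HSV)
m=((hsv[...,1]>60)&(hsv[...,0]>10)&(hsv[...,0]<35)).astype(np.uint8);m[240:]=0
c=max(cv2.findContours(m,cv2.RETR_EXTERNAL,cv2.CHAIN_APPROX_NONE)[0],key=cv2.contourArea)
f=np.zeros_like(m);cv2.drawContours(f,[c],-1,1,-1)
r=cv2.minAreaRect(c);print(r,plane(s,[r[0]],.038))
h=((f==1)&(m==0)).astype(np.uint8)
k,l,st,ce=cv2.connectedComponentsWithStats(h);i=1+st[1:,4].argmax();print(st[i],ce[i])
cc=max(cv2.findContours((l==i).astype(np.uint8),cv2.RETR_EXTERNAL,cv2.CHAIN_APPROX_NONE)[0],key=cv2.contourArea)
e=cv2.fitEllipse(cv2.convexHull(cc));print(e,plane(s,[e[0],ce[i]],.046))
print('nose',plane(s,[(274.5,199)],.092))
c=im[165:225,245:305];cv2.imwrite('pics/w1c.png',cv2.resize(c,(480,480),interpolation=cv2.INTER_CUBIC))
# housing bolts seen here
```

```text
[ 0.4611 -0.3074  0.2216]
((277.77227783203125, 191.77725219726562), (62.69968032836914, 77.07299041748047), 69.14553833007812) [[ 0.4679 -0.3077  0.038 ]]
[ 256  169   39   38 1156] [274.7327 187.4481]
((274.7825927734375, 187.5332794189453), (38.109222412109375, 38.533199310302734), 77.32219696044922) [[ 0.4616 -0.3108  0.046 ]
 [ 0.4615 -0.3108  0.046 ]]
nose [[ 0.4624 -0.3108  0.092 ]]
```

View pics/w1c.png

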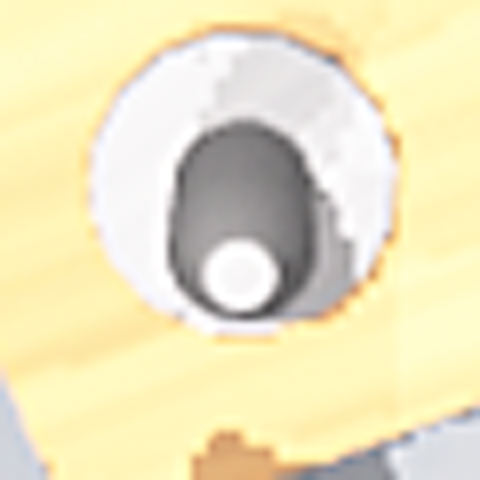

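The crop shows the nose disc at (275,199.3) and a 38 px collar circle centred at (274.8,187.5). That puts the pin at (0.462, -0.3108).

```bash
python3 steer.py '[{"dx": -0.001,"dy": -0.0025,"dz": 0.05},{"dx": -0.001,"dy": -0.0025,"dz": 0.1},{"dx": -0.001,"dy": -0.0025,"dz": 0.1},{"dx": -0.001,"dy": -0.0025,"dz": 0.1},{"dx": -0.001,"dy": -0.0025,"dz": 0.1}]'
```

```text
time: 3.32
tool_pos: [0.4632, -0.3114, 0.1241]
ee_rot: [-179.9, 0.1, -179.9]
ft_force: [0.7, -0.3, -0.3]
gripper_width: 0.0598
grasp_force: 0.0
```

```bash
python3 steer.py '[{"dx": 0.001,"dz": 0.032},{"dx": 0.001,"dz": 0.063},{"dx": 0.001,"dz": 0.063},{"dx": 0.001,"dz": 0.063},{"dx": 0.001,"dz": 0.063}]'; python3 steer.py '[{},{},{},{},{},{}]' 0.0
```

```text
time: 3.95
tool_pos: [0.4619, -0.3117, 0.0605]
ee_rot: [-179.9, 0.1, -180.0]
ft_force: [0.9, -0.5, 0.2]
gripper_width: 0.0599
grasp_force: 0.0
time: 4.7
tool_pos: [0.461, -0.3111, 0.0589]
ee_rot: [180.0, -0.0, -180.0]
ft_force: [0.7, -0.9, -0.3]
gripper_width: 0.0172
grasp_force: 30.0
```

```bash
python3 steer.py '[{"dz": -0.06},{"dz": -0.1},{"dy": 0.06,"dz": -0.1},{"dy": 0.12,"dz": -0.1},{"dx": -0.0045,"dy": 0.18,"dz": -0.1},{"dx": -0.0045,"dy": 0.24,"dz": -0.1},{"dx": -0.0045,"dy": 0.277,"dz": -0.1},{"dx": -0.0045,"dy": 0.277,"dz": -0.1},{"dx": -0.0045,"dy": 0.277,"dz": -0.1},{"dx": -0.0045,"dy": 0.277,"dz": -0.1}]'
python3 - <<'E'
from h import *
np.set_printoptions(precision=4,suppress=True)
s=snap('wrist','w2.png')
for n in('top','side'):snap(n,n+'2.png')
for i in range(3):print(ctrl.observe()['tool_pos'],ctrl.observe()['gripper_width'])
print(proj(s,[[.4657,-.0338,.045]]))
im=cv2.imread('pics/w2.png');a=im[:330,100:460];cv2.imwrite('pics/w2c.png',cv2.resize(a,None,fx=1.8,fy=1.8))
E
```

```text
time: 5.95
tool_pos: [0.4655, -0.0349, 0.1589]
ee_rot: [-180.0, -0.0, 180.0]
ft_force: [0.7, -0.2, -1.5]
gripper_width: 0.0175
grasp_force: 30.0
[ 0.4655 -0.0348  0.1589] 0.01725370354027905
[ 0.4655 -0.0348  0.1589] 0.01725370354027905
[ 0.4655 -0.0348  0.1589] 0.01725370354027905
[[278.9707 202.0476]]
```

View pics/w2c.png

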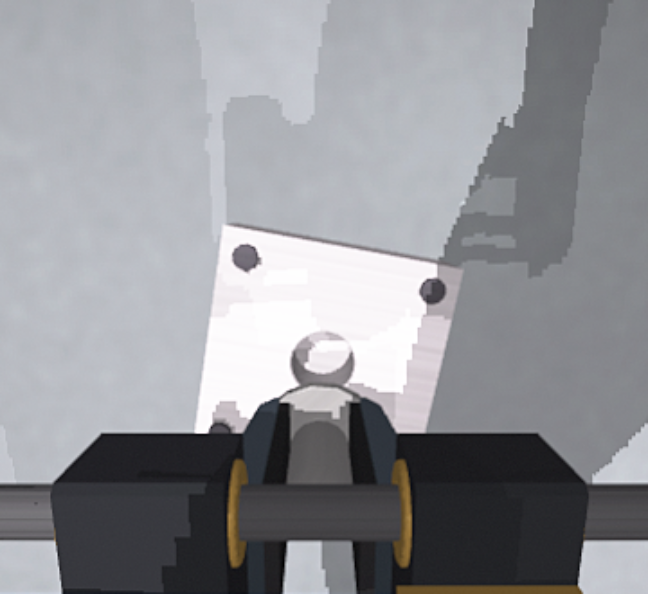

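The crop shows the bore at about full-image pixel (279.4,201), two front bolts, and the collar's front edge at about (278,214), all unobstructed.

Run:
```python
from h import *
np.set_printoptions(precision=4,suppress=True)
s=np.load('last_wrist.npz')
im=cv2.imread('pics/w2.png');g=cv2.cvtColor(im,cv2.COLOR_BGR2GRAY)
x0,y0,x1,y1=224,132,355,180
k,l,st,ce=cv2.connectedComponentsWithStats((g[y0:y1,x0:x1]<125).astype(np.uint8))
b=[ce[i]+[x0,y0] for i in range(1,k) if 60<st[i,4]<260 and st[i,2]<20]
print(b,[st[i] for i in range(1,k)])
P=plane(s,b,.047);print(P)
if len(P)==2:
    P=P[np.argsort(P[:,1])];d=P[1]-P[0];print('len',np.linalg.norm(d));n=np.array([-abs(d[1]),np.sign(d[1])*d[0],0])/np.linalg.norm(d)
    print('centre',P.mean(0)+.043*n)
print('bore',plane(s,[(279.4,201.1),(261.7,201),(297.2,201),(279.4,183.9)],.045))
print('collar front',plane(s,[(277.8,213.9)],.146))
```

```text
[array([349.9851, 140.3657]), array([236.109 , 142.6154]), array([340.25  , 161.3841])] [array([46,  0,  4,  1,  4], dtype=int32), array([52,  1,  4,  1,  4], dtype=int32), array([117,   0,  14,  16, 134], dtype=int32), array([57,  2,  4,  1,  4], dtype=int32), array([63,  3,  4,  1,  4], dtype=int32), array([  5,   4,  15,  15, 156], dtype=int32), array([68,  4,  4,  1,  4], dtype=int32), array([74,  5,  3,  1,  3], dtype=int32), array([79,  6,  4,  1,  4], dtype=int32), array([84,  7,  4,  1,  4], dtype=int32), array([90,  8,  3,  1,  3], dtype=int32), array([95,  9,  5,  1,  5], dtype=int32), array([101,  10,   3,   1,   3], dtype=int32), array([106,  11,   3,   1,   3], dtype=int32), array([112,  12,   3,   1,   3], dtype=int32), array([109,  23,  15,  14, 164], dtype=int32)]
[[ 0.4138  0.0234  0.047 ]
 [ 0.4156 -0.0685  0.047 ]
 [ 0.4308  0.0164  0.047 ]]
bore [[ 0.4649 -0.0334  0.045 ]
 [ 0.4648 -0.0485  0.045 ]
 [ 0.4648 -0.0183  0.045 ]
 [ 0.45   -0.0335  0.045 ]]
collar front [[ 0.4464 -0.035   0.146 ]]
```

```bash
python3 steer.py '[{"dx": 0.0005,"dy": 0.0012,"dz": 0.02},{"dx": 0.0005,"dy": 0.0012,"dz": 0.05},{"dx": 0.0005,"dy": 0.0012,"dz": 0.07},{"dx": 0.0005,"dy": 0.0012,"dz": 0.08},{"dx": 0.0005,"dy": 0.0012,"dz": 0.085},{"dx": 0.0005,"dy": 0.0012,"dz": 0.09},{"dx": 0.0005,"dy": 0.0012,"dz": 0.091},{"dx": 0.0005,"dy": 0.0012,"dz": 0.091}]'
```

```text
time: 7.1
tool_pos: [0.4652, -0.0329, 0.0682]
ee_rot: [-180.0, 0.0, -180.0]
ft_force: [-0.5, -0.2, -1.1]
gripper_width: 0.0172
grasp_force: 30.0
```

```bash
python3 steer.py '[{"dz": 0.0015},{"dz": 0.0025},{"dz": 0.0035},{"dz": 0.0035}]'
```

```text
time: 7.6
tool_pos: [0.4649, -0.0329, 0.0644]
ee_rot: [180.0, -0.0, -180.0]
ft_force: [-0.8, -0.4, -2.5]
gripper_width: 0.0176
grasp_force: 30.0
```

```bash
python3 steer.py '[{"dz": 0.0005},{"dz": 0.001},{"dz": 0.001}]'; python3 steer.py '[{},{},{},{}]' 0.05
```

```text
time: 7.98
tool_pos: [0.465, -0.0329, 0.0638]
ee_rot: [180.0, -0.0, -180.0]
ft_force: [-4.2, -0.1, 10.0]
gripper_width: 0.0172
grasp_force: 30.0
time: 8.48
tool_pos: [0.4649, -0.0329, 0.0634]
ee_rot: [-180.0, -0.0, -180.0]
ft_force: [-0.3, -1.6, 0.5]
gripper_width: 0.0495
grasp_force: 0.0
```

```bash
python3 steer.py '[{"dz": -0.06},{"dz": -0.12},{"dz": -0.14},{"dx": -0.01,"dy": 0.06,"dz": -0.15},{"dx": -0.02,"dy": 0.12,"dz": -0.15},{"dx": -0.029,"dy": 0.18,"dz": -0.15},{"dx": -0.029,"dy": 0.24,"dz": -0.15},{"dx": -0.029,"dy": 0.282,"dz": -0.15},{"dx": -0.029,"dy": 0.282,"dz": -0.15},{"dx": -0.029,"dy": 0.282,"dz": -0.15}]' 0.07
python3 - <<'E'
from h import *
np.set_printoptions(precision=4,suppress=True)
t=snap('top','top3.png');s=snap('side','side3.png');w=snap('wrist','w3.png')
a=cv2.imread('pics/top3.png')[251:311,265:335];b=cv2.imread('pics/side3.png')[220:280,195:265]
W=cv2.imread('pics/w3.png')[60:260,140:440]
u=np.hstack([cv2.resize(x,(350,300),interpolation=cv2.INTER_CUBIC) for x in(a,b)])
cv2.imwrite('pics/comp3.png',np.vstack([u,cv2.resize(W,(450,300)).copy() if 0 else np.hstack([cv2.resize(W,(450,300)),np.zeros((300,250,3),np.uint8)])]))
print(ctrl.observe()['tool_pos'],proj(w,[[.4942,.2492,.054],[.5263,.3432,.054]]))
for n,c in(('top',t),('side',s)): print(n,proj(c,[[.4655,-.0336,.099],[.4655,-.0336,.051]]))
E
```

```text
time: 9.72
tool_pos: [0.4936, 0.2487, 0.2132]
ee_rot: [-180.0, -0.0, -180.0]
ft_force: [-0.2, 0.1, -0.5]
gripper_width: 0.0701
grasp_force: 0.0
[0.4939 0.2481 0.2134] [[278.586  190.7304]
 [371.8969 221.861 ]]
top [[300.1962 280.736 ]
 [299.9545 281.1207]]
side [[224.1968 240.264 ]
 [227.3922 253.1916]]
```

View pics/comp3.png

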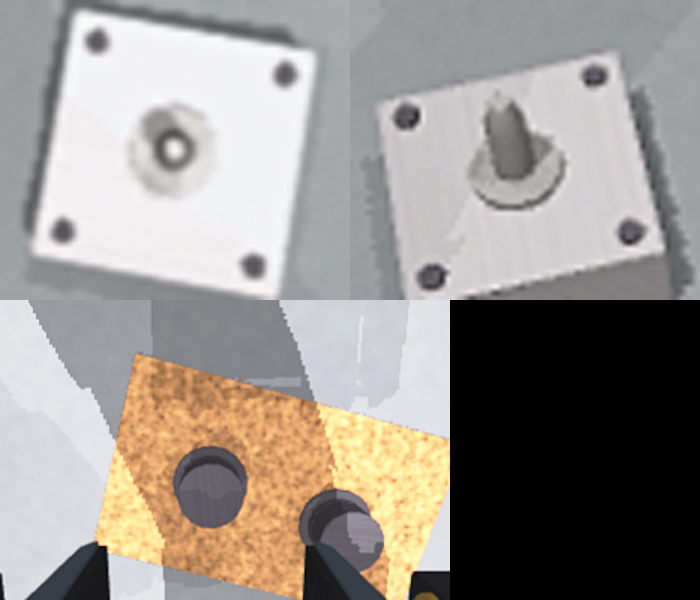

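The pin stands upright in the bore with its nose centred in the top view. In the wrist view the near bushing's top is at full-image (280,188.7) and the far one's at (374.7,220.7), so they stand at about (0.494,0.250) and (0.526,0.345). Now I'll grasp and lift the near one.

```bash
python3 steer.py '[{"dy": 0.0015,"dz": 0.06},{"dy": 0.0015,"dz": 0.12},{"dy": 0.0015,"dz": 0.15},{"dy": 0.0015,"dz": 0.17},{"dy": 0.0015,"dz": 0.182},{"dy": 0.0015,"dz": 0.182},{"dy": 0.0015,"dz": 0.182}]'; python3 steer.py '[{},{},{},{},{},{}]' 0.0;python3 -c "
from h import *
print(ctrl.observe())"
```

```text
time: 10.75
tool_pos: [0.4946, 0.2509, 0.0325]
ee_rot: [180.0, 0.1, -180.0]
ft_force: [0.5, 0.1, -0.2]
gripper_width: 0.0704
grasp_force: 0.0
time: 11.5
tool_pos: [0.494, 0.2507, 0.0317]
ee_rot: [180.0, 0.0, -180.0]
ft_force: [-1.5, 0.4, 5.9]
gripper_width: 0.0433
grasp_force: 30.0
{'time': 11.5, 'qpos': array([ 2.44999558e+01,  2.62088845e+01,  1.19045601e+02,  1.80209403e-03,
        3.47322268e+01, -6.55304001e+01]), 'qvel': array([-0.05410725, -0.00344808, -0.02767546, -0.00672997,  0.10012056,
        0.10128469]), 'tau': array([-5.24996594e-01, -6.34277058e+01, -2.62579179e+01, -8.19332851e-02,
       -2.27065994e-01,  5.89668215e-02]), 'tool_pos': array([0.49398372, 0.2507315 , 0.03169547]), 'ee_rot': array([ 1.79993561e+02,  1.16684493e-02, -1.79971126e+02]), 'ft_force': array([-1.48863845,  0.37054504,  5.8626294 ]), 'torque': array([0.09117991, 0.24869613, 0.06655817]), 'grasp_force': 30.00094818882644, 'gripper_width': 0.04326453225204923}
```

```bash
python3 steer.py '[{"dz": -0.02},{"dz": -0.04},{"dz": -0.04},{"dz": -0.04},{"dz": -0.04}]';for i in 1 2 3; do python3 steer.py '[{}]'|grep -E 'ft_|pos'; done; python3 steer.py '[{}]'
```

```text
time: 12.12
tool_pos: [0.4935, 0.2504, 0.0709]
ee_rot: [-180.0, -0.0, -180.0]
ft_force: [-0.6, -1.0, -4.2]
gripper_width: 0.0433
grasp_force: 30.0
tool_pos: [0.4936, 0.2505, 0.071]
ft_force: [-0.7, -0.9, -3.9]
tool_pos: [0.4937, 0.2505, 0.0711]
ft_force: [-0.4, 0.0, -4.0]
tool_pos: [0.4938, 0.2506, 0.0713]
ft_force: [0.3, -0.3, -3.7]
time: 12.62
tool_pos: [0.4938, 0.2506, 0.0714]
ee_rot: [-180.0, -0.0, -180.0]
ft_force: [0.2, -0.3, -3.7]
gripper_width: 0.0432
grasp_force: 30.0
```

```bash
python3 steer.py '[{"dz": 0.015},{"dz": 0.03},{"dz": 0.036},{"dz": 0.0395},{"dz": 0.0395},{"dz": 0.0395}]'; python3 steer.py '[{},{},{},{}]' 0.07;  python3 steer.py '[{"dz": -0.05},{"dz": -0.1},{"dx": -0.016,"dy": 0.045,"dz": -0.1},{"dx": -0.032,"dy": 0.0945,"dz": -0.1},{"dx": -0.032,"dy": 0.0945,"dz": -0.1},{"dx": -0.032,"dy": 0.0945,"dz": -0.1},{"dx": -0.032,"dy": 0.0945,"dz": -0.1}]'
python3 - <<'E'
from h import *
w=snap('wrist','w4.png');print(ctrl.observe()['tool_pos'],proj(w,[[.526,.345,.054],[.4938,.2506,.054]]))
cv2.imwrite('pics/w4c.png',cv2.imread('pics/w4.png')[60:340])
E
```

```text
time: 13.38
tool_pos: [0.4941, 0.2507, 0.032]
ee_rot: [180.0, 0.0, -180.0]
ft_force: [0.4, 0.2, -3.0]
gripper_width: 0.043
grasp_force: 30.0
time: 13.88
tool_pos: [0.4939, 0.2506, 0.032]
ee_rot: [180.0, 0.0, -180.0]
ft_force: [-0.2, -0.1, -0.3]
gripper_width: 0.0702
grasp_force: 0.0
time: 14.75
tool_pos: [0.5254, 0.3441, 0.1317]
ee_rot: [-180.0, -0.0, 180.0]
ft_force: [-0.2, -0.2, -0.0]
gripper_width: 0.07
grasp_force: 0.0
[0.52554013 0.34418694 0.13181662] [[278.89444975 214.71131581]
 [148.54837709 172.02458659]]
```

View pics/w4c.png

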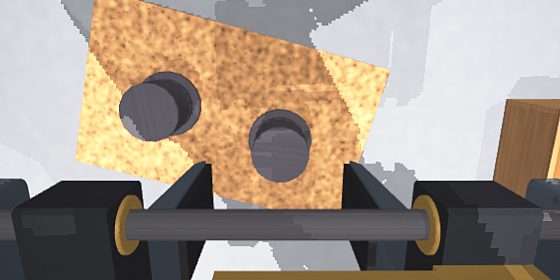

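The near bushing stands back in place, and the far one's top is at full-image (280,212), within 3 px of the prediction.

```bash
python3 steer.py '[{"dy": 0.0007,"dz": 0.05},{"dy": 0.0007,"dz": 0.085},{"dy": 0.0007,"dz": 0.099},{"dy": 0.0007,"dz": 0.099},{"dy": 0.0007,"dz": 0.099}]'; python3 steer.py '[{},{},{},{},{},{}]' 0.0;python3 steer.py '[{"dz": -0.02},{"dz": -0.04},{"dz": -0.04},{"dz": -0.04},{"dz": -0.04}]';for i in 1 2 3; do python3 steer.py '[{}]'|grep -E 'ft_|pos|wid'; done
```

```text
time: 15.42
tool_pos: [0.5266, 0.3461, 0.0343]
ee_rot: [179.9, 0.1, -180.0]
ft_force: [-1.2, -0.1, 1.0]
gripper_width: 0.07
grasp_force: 0.0
time: 16.18
tool_pos: [0.526, 0.3459, 0.0333]
ee_rot: [180.0, 0.0, -180.0]
ft_force: [-1.8, -1.7, 6.6]
gripper_width: 0.0437
grasp_force: 30.0
time: 16.8
tool_pos: [0.5255, 0.3456, 0.0724]
ee_rot: [-180.0, -0.0, -180.0]
ft_force: [0.1, -0.0, -0.9]
gripper_width: 0.0439
grasp_force: 30.0
tool_pos: [0.5255, 0.3456, 0.0724]
ft_force: [0.2, 0.5, -1.4]
gripper_width: 0.0436
tool_pos: [0.5257, 0.3457, 0.0726]
ft_force: [0.6, -0.3, -1.8]
gripper_width: 0.0433
tool_pos: [0.5258, 0.3458, 0.0728]
ft_force: [0.6, 0.2, -2.1]
gripper_width: 0.0434
```

The far bushing weighs about 1.5 N against 3.8 N, so the near one is heavier. I'll put this one back and take the near one.

```bash
python3 steer.py '[{"dz": 0.015},{"dz": 0.03},{"dz": 0.036},{"dz": 0.0395},{"dz": 0.0395},{"dz": 0.0395}]'; python3 steer.py '[{},{},{},{}]' 0.07;  python3 steer.py '[{"dz": -0.05},{"dz": -0.1},{"dx": 0.016,"dy": -0.045,"dz": -0.1},{"dx": 0.032,"dy": -0.095,"dz": -0.1},{"dx": 0.032,"dy": -0.095,"dz": -0.1},{"dx": 0.032,"dy": -0.095,"dz": -0.1},{"dx": 0.032,"dy": -0.095,"dz": -0.1}]'
python3 - <<'E'
from h import *
w=snap('wrist','w5.png');print(ctrl.observe()['tool_pos'],proj(w,[[.526,.3458,.054],[.4938,.2506,.054]]))
cv2.imwrite('pics/w5c.png',cv2.imread('pics/w5.png')[60:340])
E
```

```text
time: 17.92
tool_pos: [0.526, 0.3459, 0.0335]
ee_rot: [180.0, 0.0, -180.0]
ft_force: [-0.4, 0.0, -1.4]
gripper_width: 0.0438
grasp_force: 30.0
time: 18.42
tool_pos: [0.5258, 0.3458, 0.0334]
ee_rot: [180.0, 0.0, -180.0]
ft_force: [-0.5, 0.1, -0.2]
gripper_width: 0.0703
grasp_force: 0.0
time: 19.3
tool_pos: [0.4943, 0.2516, 0.1335]
ee_rot: [180.0, 0.0, -179.9]
ft_force: [0.7, -0.3, 0.0]
gripper_width: 0.0699
grasp_force: 0.0
[0.49420338 0.25161534 0.13341717] [[398.74499031 252.34851612]
 [276.30332768 212.44246454]]
```

View pics/w5c.png

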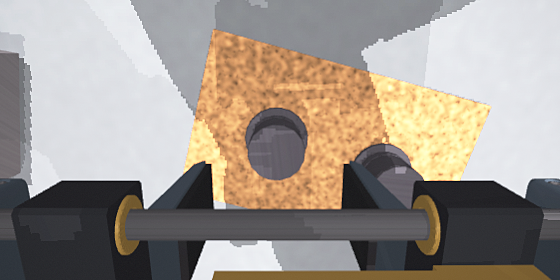

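The heavy bushing's top is at full-image (276,210), as expected, and the light one stands on the mat behind the right finger. Now I'll grasp the heavy one and lift it.

```bash
python3 steer.py '[{"dy": -0.001,"dz": 0.05},{"dy": -0.001,"dz": 0.085},{"dy": -0.001,"dz": 0.101},{"dy": -0.001,"dz": 0.101},{"dy": -0.001,"dz": 0.101}]'; python3 steer.py '[{},{},{},{},{},{}]' 0.0;python3 steer.py '[{"dz": -0.02},{"dz": -0.04},{"dz": -0.04},{"dz": -0.04},{"dz": -0.04},{"dz": -0.04}]';python3 steer.py '[{"dz": -0.05},{"dz": -0.1},{"dz": -0.1},{"dz": -0.1},{"dz": -0.1}]'
```

```text
time: 19.98
tool_pos: [0.4946, 0.2503, 0.0335]
ee_rot: [180.0, 0.1, -180.0]
ft_force: [0.4, 0.2, 0.0]
gripper_width: 0.07
grasp_force: 0.0
time: 20.72
tool_pos: [0.4941, 0.2499, 0.0329]
ee_rot: [180.0, 0.0, -180.0]
ft_force: [-1.4, 0.1, 7.1]
gripper_width: 0.0435
grasp_force: 30.0
time: 21.48
tool_pos: [0.4936, 0.2497, 0.0719]
ee_rot: [-180.0, -0.0, -180.0]
ft_force: [-0.0, -0.1, -3.5]
gripper_width: 0.0431
grasp_force: 30.0
time: 22.1
tool_pos: [0.493, 0.2494, 0.1708]
ee_rot: [-179.9, -0.1, -180.0]
ft_force: [-0.1, -0.2, -3.8]
gripper_width: 0.0431
grasp_force: 30.0
```

```bash
python3 steer.py '[{"dx": 0.005,"dy": -0.04},{"dx": 0.01,"dy": -0.09},{"dx": 0.015,"dy": -0.14},{"dx": 0.02,"dy": -0.19},{"dx": 0.025,"dy": -0.235},{"dx": 0.0275,"dy": -0.265},{"dx": 0.0275,"dy": -0.283},{"dx": 0.0275,"dy": -0.283},{"dx": 0.0275,"dy": -0.283},{"dx": 0.0275,"dy": -0.283}]'
python3 - <<'E'
from h import *
np.set_printoptions(precision=4,suppress=True)
out=[]
for n in('top','side'):
    c=snap(n,n+'6.png')
    cs=[(300,275),(158,262)] if n=='top' else [(225,235),(205,162)]
    im=cv2.imread(f'pics/{n}6.png')
    out.append(np.hstack([cv2.resize(im[y-45:y+45,x-45:x+45],(300,300),interpolation=cv2.INTER_CUBIC) for x,y in cs]))
    print(n,proj(c,[[.4655,-.0335,.099],[.4655,-.0335,.142],[.526,.3455,.054]]))
cv2.imwrite('pics/fin.png',np.vstack(out));print(ctrl.observe()['tool_pos'])
E
```

```text
time: 23.35
tool_pos: [0.4663, -0.0326, 0.1721]
ee_rot: [180.0, -0.0, -179.9]
ft_force: [-0.2, -0.9, -3.9]
gripper_width: 0.0435
grasp_force: 30.0
top [[300.1489 280.736 ]
 [300.3873 280.3527]
 [134.3525 253.907 ]]
side [[224.1812 240.2289]
 [221.0696 227.5704]
 [203.5261 143.5765]]
[ 0.4664 -0.0327  0.1723]
```

View pics/fin.png

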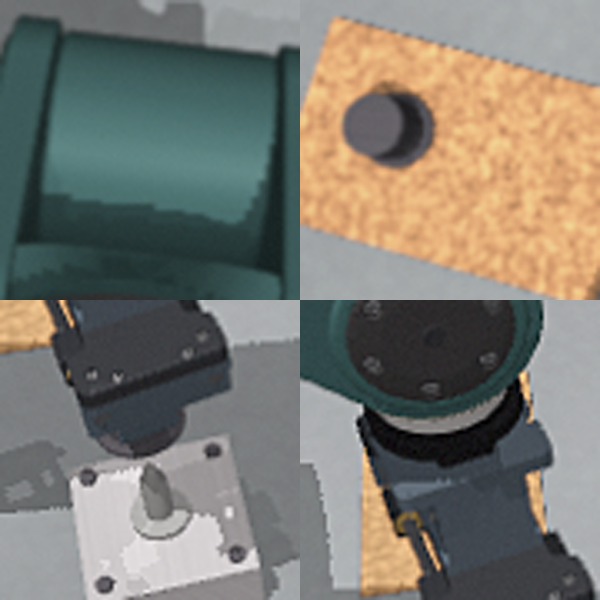

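The final view shows the heavy bushing held upright with a clear gap above the pin nose (side view, crop ~(150,465)), and the light bushing upright on the mat at its start (top view). I'll let it settle, then hand in.

```bash
python3 steer.py '[{},{},{},{}]'; python3 -c "
from rig import ctrl
print(ctrl.job_done())"
```

```text
time: 23.95
tool_pos: [0.4665, -0.0332, 0.1725]
ee_rot: [-180.0, 0.0, -180.0]
ft_force: [-0.2, -0.2, -4.9]
gripper_width: 0.0434
grasp_force: 30.0
the job is handed in; nothing more can be done
None
```

I handed the job in at about 24 s, verdict not shown: the pin is seated in the bore, the lighter bushing (about 1.5 N) is back upright on the mat, and the heavier one (about 3.8 N) is held upright and still about 4 cm above the pin's nose.

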